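Shim the loose foot of a kitchen hob with a tapered feeler wedge

TASK

The gas hob stands with one foot, the one under the red cap, clear of the counter by an unknown number of millimetres. Hold the yellow feeler wedge by its black grip and slide it flat along the counter, thin end first and square to the hob's side, under that foot until you feel it bite; leave it there nipped snugly but not forced, let go, and leave the other things on the counter where they are.

Things in the scene. Friction and masses are not known exactly. Their poses are not given: they have to be found in the camera images.
- wedge: Loose yellow plastic feeler wedge, 150 mm long, 36 mm wide, about 120 g, lying flat on the counter. Origin on its underside; z up, x points along it to the thin nose. Nose end at x = +80 mm, 2 mm thick; the top rises evenly 18 mm in 100 mm to 20 mm thick at x = -20 mm, then is level to the heel at x = -70 mm. A black grip stands on the heel.
- wedge_nose (a point): Middle of the wedge's thin front edge, 1 mm above its underside (80 mm ahead of the wedge's origin), axes as the wedge's.
- wedge_grip (a point): Grasp point inside the wedge's black upright grip block, 50 mm behind the wedge's origin (130 mm behind the nose edge) and 46 mm above its underside, axes as the wedge's. The block is 36 mm long (x), 22 mm wide (y), from 20 to 65 mm above the counter; pinch it across y from above.
- loose_foot: Fixed dark steel bracket with a red cap on the hob's -y side (towards the robot's right). Origin on the counter straight under the foot's upright axis; z up; y points square to the hob's side, inwards under the hob: the way to slide the wedge. Plate 34 mm wide (x), y = -12 to +30 mm, underside 55 mm above the counter. It and the grey-capped bracket may change places.
- red_cap (a point): Top of the loose foot's red cap, 26 mm across, 75 mm above the counter, on the foot's axis; axes as the bracket's.
- screw_seat (a point): Bracket's underside, 55 mm up on the foot's axis. Below hangs a levelling screw with a white ball sole 24 mm across, clear of the counter by 4.5 to 15 mm, not measured. The sole yields up about 1 mm per 30 N. Snug: it bears on the wedge with 2.5 to 12 N; over 14 N is forced. The push while biting is 1 to 2 times that load, which eases on letting go; stop at about 8 to 10 N extra push.
- sound_foot: Same bracket with a grey cap; its white sole stands on the counter. 170 mm along the hob's side from the loose one.
- hob: Fixed two-burner gas hob, stainless, 510 mm (its x) by 290 mm (its y). Origin on the counter under its middle. Body from 32 to 78 mm above the counter, iron pan rests to 103 mm. The two feet stand 25 mm out from its -y side (y = -170 mm), at x = +85 and -85 mm. Under the body it is open for the wedge's nose.
- mug: Blue mug, 80 mm across, 90 mm tall, with a handle, to be left alone. Origin under its centre.
- spice_jar: Amber jar with red lid, 48 mm across, 100 mm tall, to be left alone. Origin under its centre.
- screwdriver: Blue-handled screwdriver lying on the counter, to be left alone.
Not all that is in view belongs to the job. Of the things that look like the wedge, take the one that is nearest to the robot's base at the start.

How it is judged:
By the outcome, as a careful person would: the job done as asked, in the order asked, and still so for the second after the job is handed in, with the robot touching nothing.
It also fails if it takes over 54 s, if anything falls off the work surface, if the arm or the gripper's body presses on something with over 40 N, if the wrist force passes 120 N, or if a joint passes its speed limit or range.

ROBOT

A 6-joint arm with a two-finger parallel gripper is mounted at the origin on the work surface. World frame = base frame: x ahead of the robot, y to its left, z up, the work surface at z = 0. Lengths are in m, angles in rad, forces in N, time in s.
With the tool pointing down it reaches from about 0.375 to 0.9 m from the base axis. Payload 3.1 kg.
Tool frame: the origin (TCP) lies midway between the tips of the shut fingers; the grasp point (between the pads) lies 19 mm behind it; z points along the fingers, y is the line along which they close (so a half turn about z gives the same grasp; the last joint's range is limited). The gripper opens to 85 mm and grips with 20 to 120 N. Pads are 22 mm wide; open, the fingers measure 114 mm over their backs; the gripper's body (76 mm by 85 mm) begins 54 mm behind the grasp point. The pads swing forward as they close: fully open they stand 13 mm farther back than shut.
Start: joints at [-1.296, 0.527, 1.433, -0, 1.181, -0.178], TCP at [0.274, -0.562, 0.231] pointing down, gripper open.
Joint ranges: [-3.08, 3.08], [-0.75, 2.2], [0.22, 2.44], [-1.43, 4.57], [0, 2.65], [-2.85, 2.85]. Speed limits (rad/s): [2.79, 2.79, 3.14, 3.14, 3.14, 3.14].

INTERFACE

Orientations are given as a rotation vector (axis times angle).
In Python, from plant import arm, claw, solver, imaging gives the robot as it stands. Calls block until the motion is done:
- arm.move_ptp(position, orientation): joint-space move of the TCP to a pose.
- arm.servo_line(position, ori=None, vel=0.15): straight line of the TCP; ori=None keeps the orientation; vel is the mean speed in m/s.
- arm.move_joints(angles): joint-space move.
- claw.let_go() and claw.gripper_close(): open the fingers fully, or close them until they stop; the grip force is fixed at half the most.
- arm.wait(seconds).
- solver.solve_ik(position, orientation): joint angles nearest the present ones, or None.
- arm.get_state(): the state.
- imaging.capture(name): name is "scene" or "side" or "wrist"; returns a dict with "img" (420x560x3 uint8, red, green, blue), "vertical_fov" (degrees; the focal length in pixels is half the picture's height over the tangent of half this angle, whatever the lens; pixels are square), "cx", "cy" (the principal point, pixels), "xyz" and "attitude" of the camera in the world; the wrist camera has in their place "hand_eye" (4x4, takes a point from camera to tool coordinates, whose origin is the TCP and whose axes are the flange's). Camera axes: x right, y down, z forward; pixel columns grow to the right and rows downward; lengths in m; the calibration is good to about 2 mm. The wrist camera is an equidistant fisheye: a pixel r from the principal point sees the ray r / f radians off the axis. A picture is of the moment at which its call begins: read the wrist's pose just before it. There is no depth.
A pose or a line that the arm cannot do raises arm.MotionError and nothing moves.
- arm.close_job(): hands the job in; it is judged then, once.
The state is a dict: "t": time; "qpos": joint angles; "joint_velocities": joint speeds; "effort": joint torques, N m; "ee_pos": TCP position; "eef_rot": TCP orientation; "force": force on the tool from outside, world axes, zero at the start; "moment": the same for the moment, N m; "width": finger opening in m; "gripper_force": force on a finger pad.
Only numpy, scipy, OpenCV 4.12 (cv2) and the standard library are available. Lean on these libraries where they do the work, as an engineer would, in place of code of your own. Each camera call takes 0.05 s, during which the arm holds its last target. There are 200 camera calls.

## Working session

There is one attempt and no reset: what is moved stays moved. The work goes in short steps, each a Python script; the robot and the scene stay as the last script left them, time stands still between calls to the robot, and variables do not carry over. Pictures are saved under pics/ and viewed, at most 10 in all, crops included, and the job is handed in when it is done.

```bash
ls; mkdir -p pics; python3 - <<'E'
from plant import arm, claw, solver, imaging
import cv2,pickle,numpy as np
s=arm.get_state();print(s['t'],s['ee_pos'],s['eef_rot'],s['force'])
d={}
for n in ("scene","side","wrist"):
    c=imaging.capture(n);d[n]=c;print(n,{k:(np.round(v,4).tolist() if k!='img' else 0) for k,v in c.items()})
    cv2.imwrite(f"pics/{n}0.png",c["img"][:,:,::-1])
d['s']=s
pickle.dump(d,open('d0.pkl','wb'))
E
```

```text
pics
0.0 [ 0.27379863 -0.56104384  0.23034348] [-3.05899419e+00 -7.06167224e-01  1.67713635e-04] [-0.44371273  0.21873127 -0.59136509]
scene {'img': 0, 'vertical_fov': 49.7329, 'cx': 279.542, 'cy': 209.1577, 'xyz': [1.337, -0.2472, 0.8354], 'attitude': [-1.8611, -1.5974, 0.6856]}
side {'img': 0, 'vertical_fov': 46.5142, 'cx': 283.8892, 'cy': 202.3802, 'xyz': [0.4371, 0.7717, 0.8215], 'attitude': [-0.1764, 2.7797, -1.3027]}
wrist {'img': 0, 'vertical_fov': 65.7065, 'cx': 281.7333, 'cy': 207.2614, 'hand_eye': [[0.0007, -0.9593, -0.2823, 0.0712], [1.0, 0.0004, 0.0013, 0.0011], [-0.0011, -0.2823, 0.9593, -0.1416], [0.0, 0.0, 0.0, 1.0]]}
```

View pics/scene0.png

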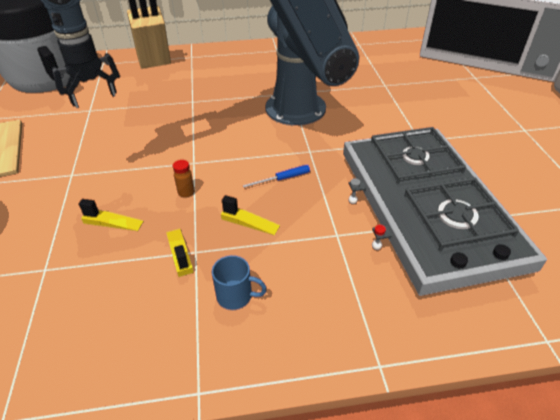

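View pics/side0.png

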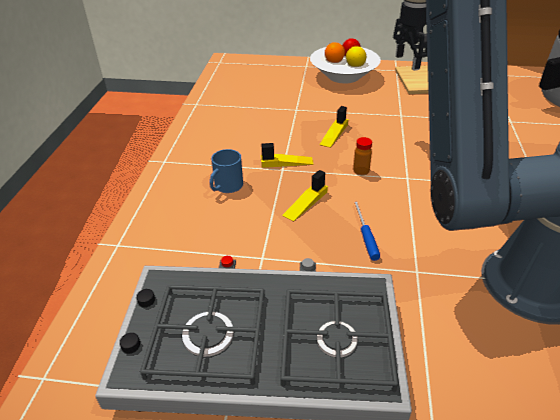

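View pics/wrist0.png

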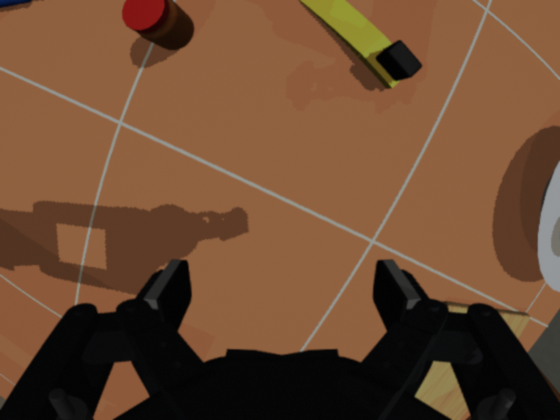

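Scene picture: three wedge-like yellow pieces, A (250,215), B (110,217) and C (180,252). The red cap is at (380,230), the grey cap at (355,183), the mug at (233,282), the jar at (184,178) and the screwdriver at (280,178). Side picture: A (305,203), C (285,160), B (335,132), red cap (227,261). The wrist view shows the jar and piece B. A looks nearest to the base, so I'll measure it.

```bash
cat > h.py <<'E'
import numpy as np,cv2
from scipy.spatial.transform import Rotation as R
def cam(c): # R,p,f
    return R.from_rotvec(c['attitude']).as_matrix(),np.array(c['xyz']),c['img'].shape[0]/2/np.tan(np.radians(c['vertical_fov'])/2)
def ray(c,uv):
    M,p,f=cam(c);d=M@np.array([(uv[0]-c['cx'])/f,(uv[1]-c['cy'])/f,1]);return p,d/np.linalg.norm(d)
def plane(c,uv,z):
    p,d=ray(c,uv);return p+d*(z-p[2])/d[2]
def tri(c1,u1,c2,u2):
    p,a=ray(c1,u1);q,b=ray(c2,u2)
    s=np.linalg.lstsq(np.c_[a,-b],q-p,rcond=None)[0]
    x,y=p+a*s[0],q+b*s[1];return (x+y)/2,np.linalg.norm(x-y)
def blobs(m,amin=20):
    n,l,st,ce=cv2.connectedComponentsWithStats(m.astype(np.uint8))
    return [(ce[i],st[i],l==i) for i in range(1,n) if st[i][4]>=amin]
def yellow(im): 
    h=cv2.cvtColor(im,cv2.COLOR_RGB2HSV);return (h[...,0]>22)&(h[...,0]<36)&(h[...,1]>170)&(h[...,2]>70)
def black(im): return im.max(2)<45
def red(im):
    h=cv2.cvtColor(im,cv2.COLOR_RGB2HSV);return ((h[...,0]<4)|(h[...,0]>176))&(h[...,1]>200)&(h[...,2]>90)
E
python3 - <<'E'
from h import *
import pickle
d=pickle.load(open('d0.pkl','rb'))
for n in('scene','side'):
    c=d[n]
    for nm,f in(('Y',yellow),('K',black),('R',red)):
        for ce,st,l in blobs(f(c['img'])):
            if st[4]<1500 and st[1]>100:
                z={'Y':.01,'K':.045,'R':.07}[nm]
                ex=''
                if nm=='Y':
                    cn=cv2.findContours(l.astype(np.uint8),cv2.RETR_EXTERNAL,cv2.CHAIN_APPROX_NONE)[0][0]
                    ex=cv2.approxPolyDP(cn,3,True)[:,0].tolist()
                w=plane(c,ce,z);print(n,nm,ce.round(1),st.tolist(),w.round(3),round(np.hypot(w[0],w[1]),3),ex)
a=d['scene']['img'][180:250,205:295];b=d['side']['img'][160:230,270:340];e=d['scene']['img'][165:265,335:405];g=d['side']['img'][245:285,210:330]
k=lambda x:cv2.resize(x,(390,290),interpolation=cv2.INTER_CUBIC)
cv2.imwrite('pics/crop1.png',np.vstack([np.hstack([k(a),k(b)]),np.hstack([k(e),k(g)])])[:,:,::-1])
E
```

```text
scene Y [250.7 220.8] [221, 209, 58, 26, 665] [ 0.524 -0.207  0.01 ] 0.563 [[221, 213], [224, 219], [273, 234], [278, 227], [240, 209], [235, 214]]
scene Y [112.8 220.4] [82, 211, 61, 20, 680] [ 0.467 -0.556  0.01 ] 0.726 [[82, 217], [87, 223], [136, 230], [142, 222], [105, 211]]
scene Y [178.7 251. ] [167, 229, 26, 47, 495] [ 0.598 -0.388  0.01 ] 0.712 [[179, 229], [167, 235], [181, 275], [191, 272], [192, 267]]
scene K [229.6 204.8] [223, 197, 14, 17, 191] [ 0.493 -0.255  0.045] 0.556 
scene K [ 88.5 207.5] [80, 200, 18, 16, 215] [ 0.448 -0.609  0.045] 0.756 
scene K [501.3 251.9] [493, 245, 17, 15, 200] [0.746 0.345 0.045] 0.822 
scene K [181.  256.6] [175, 246, 13, 22, 160] [ 0.647 -0.376  0.045] 0.749 
scene K [458.6 260.2] [451, 253, 16, 16, 200] [0.754 0.239 0.045] 0.791 
scene R [180.4 166.1] [173, 160, 15, 13, 157] [ 0.348 -0.376  0.07 ] 0.512 
scene R [379.4 229.5] [375, 225, 10, 10, 76] [0.658 0.082 0.07 ] 0.663 
side Y [333.3 132.9] [320, 119, 28, 28, 357] [ 0.467 -0.55   0.01 ] 0.721 [[347, 119], [341, 124], [335, 120], [320, 144], [330, 146]]
side Y [286.5 160.5] [261, 
[... 734 characters left out ...]
16.5 243.1] [501, 218, 35, 57, 352] [ 0.033 -0.073  0.045] 0.08 
side K [146.2 298. ] [137, 289, 19, 19, 196] [0.806 0.179 0.045] 0.825 
side K [170.  291.6] [168, 288, 5, 7, 20] [0.763 0.157 0.045] 0.779 
side K [130.7 344.1] [120, 333, 21, 21, 193] [0.797 0.287 0.045] 0.847 
side K [144.4 376.3] [142, 374, 6, 6, 24] [0.749 0.347 0.045] 0.825 
side K [252.5 381.1] [251, 378, 4, 7, 25] [0.559 0.332 0.045] 0.651 
side K [282.9 382.4] [281, 380, 5, 6, 27] [0.507 0.328 0.045] 0.604 
side K [394.5 387.6] [391, 382, 8, 10, 32] [0.317 0.314 0.045] 0.446 
side R [363.7 143.2] [357, 137, 15, 13, 154] [ 0.377 -0.408  0.07 ] 0.555 
side R [226.7 260.9] [221, 256, 12, 11, 104] [0.659 0.082 0.07 ] 0.665
```

View pics/crop1.png

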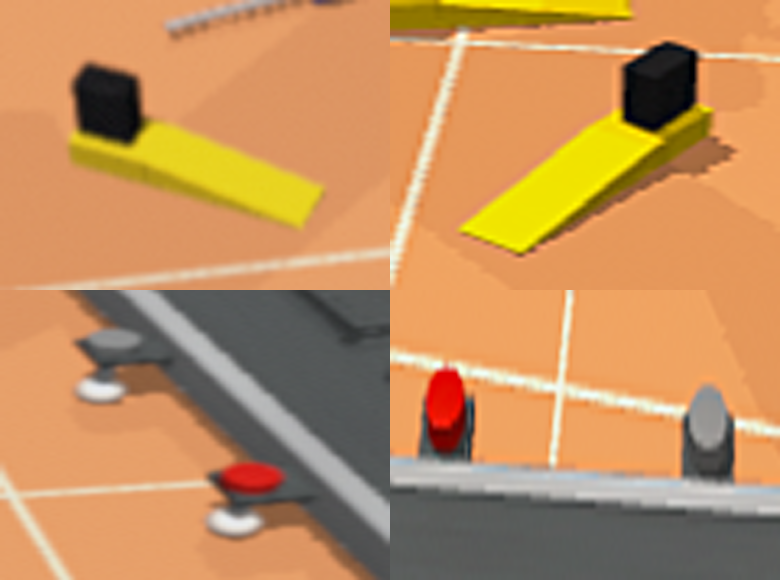

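Crop: piece A at scene (250,215) is a full wedge with an upright grip on its heel, lying flat with its thin nose at (275,231). The red cap is on the loose foot, whose sole is visibly raised. By measurement A is nearest to the base: 0.56 m against 0.72 m (B) and 0.71 m (C). Next come the poses, then a hover over A.

```bash
cat >> h.py <<'E'
def wproj(c,s,uv,z):
    T=R.from_rotvec(s['eef_rot']).as_matrix();H=np.array(c['hand_eye']);f=210/np.tan(np.radians(c['vertical_fov'])/2)
    v=np.array([uv[0]-c['cx'],uv[1]-c['cy']]);r=np.hypot(*v);th=r/f
    d=T@H[:3,:3]@np.array([*(np.sin(th)*v/max(r,1e-9)),np.cos(th)]);p=T@H[:3,3]+s['ee_pos']
    return p+d*(z-p[2])/d[2]
def down(yaw): # tool z down, tool x along yaw
    x=np.array([np.cos(yaw),np.sin(yaw),0]);z=np.array([0,0,-1.]);return R.from_matrix(np.c_[x,np.cross(z,x),z]).as_rotvec()
E
python3 - <<'E'
from h import *
import pickle
from plant import arm,solver,imaging,claw
d=pickle.load(open('d0.pkl','rb'));S,D=d['scene'],d['side']
for n,a,b in(('nose',(275.5,230.5),(288,217.5)),('grip',(229.6,204.8),(318,180.3)),('red',(379.4,229),(226.7,260.5)),('grey',(355.6,182.2),(307.8,262))):
    print(n,[v.round(4) for v in tri(S,a,D,b)])
print('mug',plane(S,(231,266),.09),plane(D,(227,157),.09))
n=plane(D,(288,217.5),.001);g=np.array([.4925,-.254]);yaw=np.arctan2(*(n[:2]-g)[::-1]);print(n,yaw,np.linalg.norm(n[:2]-g))
for k in(0,np.pi):
    for h in(.2,.027): print(k,h,solver.solve_ik([*g,h],down(yaw+k)))
    for yy in (-.2,-.05):print(yy,solver.solve_ik([.658,yy,.027],down(1.55+k)))
q=solver.solve_ik([*g,.2],down(yaw))
if q is None: q=solver.solve_ik([*g,.2],down(yaw+np.pi))
arm.move_joints(q)
s=arm.get_state();c=imaging.capture('wrist');pickle.dump((s,c),open('w1.pkl','wb'));cv2.imwrite('pics/w1.png',c['img'][:,:,::-1])
print(s['t'],s['ee_pos'])
E
```

```text
nose [array([ 0.5587, -0.1477,  0.0006]), np.float64(0.0001)]
grip [array([ 0.4924, -0.2553,  0.0438]), np.float64(0.0002)]
red [array([0.6586, 0.0821, 0.0719]), np.float64(0.0014)]
grey [array([0.49  , 0.0702, 0.0746]), np.float64(0.0025)]
mug [ 0.72843973 -0.26496208  0.09      ] [ 0.73575538 -0.26774212  0.09      ]
[ 0.55860121 -0.14734492  0.001     ] 1.015969509208431 0.12547779684461485
0 0.2 [-6.77831398e-01  4.72477977e-01  1.64493788e+00 -4.44089210e-16
  1.02417679e+00 -1.23004580e-01]
0 0.027 [-6.77831398e-01  7.46973800e-01  1.75198137e+00 -4.44089210e-16
  6.42637484e-01 -1.23004580e-01]
-0.2 [-4.57189072e-01  8.59016241e-01  1.38985921e+00 -4.44089210e-16
  8.92717201e-01 -4.36392745e-01]
-0.05 [-2.44853655e-01  8.32327245e-01  1.46883453e+00 -4.44089210e-16
  8.40430883e-01 -2.24057328e-01]
3.141592653589793 0.2 None
3.141592653589793 0.027 None
-0.2 [-4.57189072e-01  8.59016241e-01  1.38985921e+00 -4.44089210e-16
  8.92717201e-01  2.70519991e+00]
-0.05 None
1.5583 [ 0.49254094 -0.25527331  0.20020795]
```

View pics/w1.png

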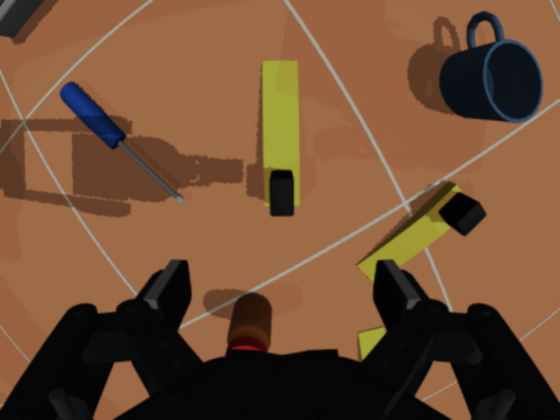

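Wrist view: wedge A is nearly aligned with the tool, with its nose mid near (281,61) and its grip at (282,190). The mug is at the right, the jar is behind, and the other wedge at (425,225) has its nose at about (365,268). I'll refine from the yellow mask, then grasp.

```bash
python3 - <<'E'
from h import *
import pickle
from plant import arm,solver,imaging,claw
s,c=pickle.load(open('w1.pkl','rb'))
m=[b for b in blobs(yellow(c['img']),300) if b[1][0]<290 and b[1][1]<100][0][2]
ys=np.where(m.any(1))[0]
rows=range(ys[0]+3,ys[0]+90,3);P=[]
for r in rows:
    x=np.where(m[r])[0];z=.002
    for _ in range(3):
        w=wproj(c,s,((x[0]+x[-1])/2,r),z)
        if r==rows[0]: n0=w
        z=min(.02,.002+.18*np.linalg.norm(w[:2]-n0[:2]))
    P.append(w)
P=np.array(P);x=np.where(m[ys[0]+2])[0];nose=wproj(c,s,((x[0]+x[-1])/2,ys[0]-.5),.002)
dr=np.polyfit(-np.linalg.norm(P[:,:2]-nose[:2],axis=1),P[:,:2],1)[0];yaw=np.arctan2(dr[1],dr[0])
print('nose',nose,'yaw',yaw,'grip from nose',nose[:2]-.13*np.array([np.cos(yaw),np.sin(yaw)]))
kb=[b for b in blobs(black(c['img']),200) if 255<b[0][0]<310 and b[0][1]<230][0];print(kb[1],wproj(c,s,kb[0],.05))
E
```

```text
Traceback (most recent call last):
IndexError: index 0 is out of bounds for axis 0 with size 0
```

```bash
sed -i 's/h\[...,1\]>170)&(h\[...,2\]>70/h[...,1]>140)\&(h[...,2]>60/' h.py; cat >meas.py <<'E'
from h import *
def wedge(c,s,zoff=0):
    bl=[b for b in blobs(yellow(c['img']),300) if 200<b[0][0]<360]
    m=max(bl,key=lambda b:b[1][4])[2];ys=np.where(m.any(1))[0];y0=ys[0];print('rows',y0,ys[-1])
    mid=lambda r:np.mean(np.where(m[r])[0][[0,-1]])
    nose=wproj(c,s,(mid(y0+3),y0-.5),.002+zoff);P=[];rows=[r for r in range(y0+4,y0+90,3) if m[r].any()]
    for r in rows:
        z=.002+zoff
        for _ in range(4):
            w=wproj(c,s,(mid(r),r),z);z=zoff+min(.02,.002+.18*np.linalg.norm(w[:2]-nose[:2]))
        P.append(w)
    P=np.array(P);dr=np.polyfit(-np.linalg.norm(P[:,:2]-nose[:2],axis=1),P[:,:2],1)[0]
    return nose,np.arctan2(dr[1],dr[0])
E
python3 - <<'E'
from meas import *
import pickle
s,c=pickle.load(open('w1.pkl','rb'))
nose,yaw=wedge(c,s)
print('nose',nose,'yaw',yaw,'grip from nose',nose[:2]-.13*np.array([np.cos(yaw),np.sin(yaw)]))
print([(b[0],b[1][:5],wproj(c,s,b[0],.055)) for b in blobs(black(c['img']),100) if 255<b[0][0]<310 and b[0][1]<240])
E
```

```text
rows 61 205
nose [ 0.55816297 -0.14649212  0.002     ] yaw 1.0326325552817888 grip from nose [ 0.49153015 -0.25811679]
[(array([281.13844622, 192.58964143]), array([ 270,  170,   23,   46, 1004], dtype=int32), array([ 0.49297673, -0.25560723,  0.055     ]))]
```

```bash
python3 - <<'E'
from meas import *
import pickle
from plant import arm,solver,imaging,claw
o=down(1.028);g=[.4917,-.2575]
arm.move_ptp([*g,.11],o);arm.servo_line([*g,.0275],o,vel=.1)
s=arm.get_state();print(s['t'],s['ee_pos'],s['force'])
claw.gripper_close();s=arm.get_state();print(s['t'],s['width'],s['gripper_force'],s['force'],s['moment'],s['ee_pos'])
arm.servo_line([*g,.0775],o,vel=.1)
s=arm.get_state();c=imaging.capture('wrist');pickle.dump((s,c),open('w2.pkl','wb'));cv2.imwrite('pics/w2.png',c['img'][:,:,::-1])
print(s['t'],s['width'],s['force'],s['moment']);n,y=wedge(c,s,.05);print(n,y,y-1.028,np.linalg.norm(n[:2]-s['ee_pos'][:2]))
E
```

```text
3.0333 [ 0.49214495 -0.25781135  0.02807946] [0.78150471 0.00795229 0.17003221]
3.6333 0.021467271410075053 58.86068522930145 [-1.08937266  0.09186395  2.58779698] [ 0.02841923 -0.00211637  0.05687639] [ 0.49180332 -0.25757748  0.02775107]
4.2833 0.020931329349674718 [ 0.46233288  0.05966205 -1.90121911] [-0.03999981  0.01576221  0.00584715]
rows 4 248
[ 0.55849727 -0.14623122  0.052     ] 1.0314048197943018 0.003404819794301739 0.1297490591674761
```

View pics/w2.png

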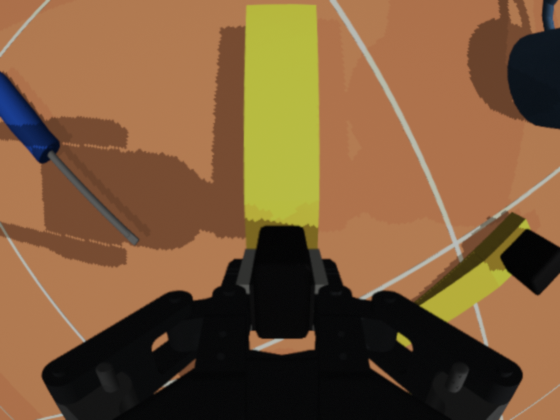

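The wedge is held square in the fingers (lying (245–320, 5–248) in the picture), yaw error 0.003 rad. Next I get the direction of the hob's side from its edge in the side picture, plus the foot axis.

```bash
python3 - <<'E'
from h import *
import pickle
d=pickle.load(open('d0.pkl','rb'));S,D=d['scene'],d['side']
h=cv2.cvtColor(D['img'],cv2.COLOR_RGB2HSV);P=[]
for u in list(range(160,212,3))+list(range(245,293,3))+list(range(322,388,3)):
    r=[v for v in range(255,290) if h[v,u,1]<90]
    if r: P.append(plane(D,(u,r[0]-.5),.078)[:2])
P=np.array(P);k=np.polyfit(P[:,0],P[:,1],1);
for _ in range(3):
    e=P[:,1]-np.polyval(k,P[:,0]);P=P[abs(e)<2*e.std()+5e-4];k=np.polyfit(P[:,0],P[:,1],1)
print('edge yaw',np.arctan(k[0]),'n',len(P),'res',e.std(),'edge y at .6586',np.polyval(k,.6586))
# scene edge: white-grey stripe top outer edge z=.078, silhouette
h=cv2.cvtColor(S['img'],cv2.COLOR_RGB2HSV);Q=[]
for v in list(range(200,220,2))+list(range(250,272,2)):
    u=[u for u in range(345,430) if h[v,u,1]<70 and S['img'][v,u].min()>110]
    if u: Q.append(plane(S,(u[0]-.5,v),.078)[:2])
Q=np.array(Q);k2=np.polyfit(Q[:,0],Q[:,1],1);print('scene',np.arctan(k2[0]),np.polyval(k2,.6586),(Q[:,1]-np.polyval(k2,Q[:,0])).std())
# caps: top-face-ish via mask
for n,c in(('S',S),('D',D)):
    for b in blobs(red(c['img'])):
        if b[0][1]>200: print(n,b[1],plane(c,b[0],.0735))
# white soles in scene
h=cv2.cvtColor(S['img'],cv2.COLOR_RGB2HSV);m=(h[...,1]<60)&(h[...,2]>150);m[:, :340]=0;m[:,395:]=0;m[:170]=0
for b in blobs(m,8): print(b[0],b[1][:5],plane(S,b[0],.012),plane(S,b[0],.02))
E
```

```text
edge yaw 0.13533826676174224 n 54 res 0.010679585985568875 edge y at .6586 0.09767654052627558
scene -0.3640773856215457 0.06243788287161933 0.05190171373093714
S [375 225  10  10  76] [0.6607459 0.0807218 0.0735   ]
D [221 256  12  11 104] [0.65837547 0.08538729 0.0735    ]
[378.41795666 198.81733746] [360 170  35  62 323] [0.49736882 0.13867742 0.012     ] [0.50552701 0.13492851 0.02      ]
[352.48076923 199.30769231] [349 195   9   9  52] [0.4883975  0.06995269 0.012     ] [0.49664286 0.0668715  0.02      ]
[376.45 244.95] [372 241  10   9  60] [0.65443375 0.08448348 0.012     ] [0.66106591 0.08126111 0.02      ]
[365.46197183 335.87042254] [340 244  55 148 355] [ 0.88695106 -0.01069251  0.012     ] [ 0.89132409 -0.01299015  0.02      ]
```

```bash
python3 - <<'E'
from meas import *
import pickle
from plant import arm,solver,imaging,claw
arm.servo_line([.4917,-.2575,.25],None,vel=.2)
arm.move_ptp([.575,.0,.29],down(1.641))
s=arm.get_state();c=imaging.capture('wrist');pickle.dump((s,c),open('w3.pkl','wb'));cv2.imwrite('pics/w3.png',c['img'][:,:,::-1])
print(s['t'],s['ee_pos'],s['width'])
E
```

```text
6.4 [ 0.57470587 -0.00098624  0.28930303] 0.02113393651760676
```

View pics/w3.png

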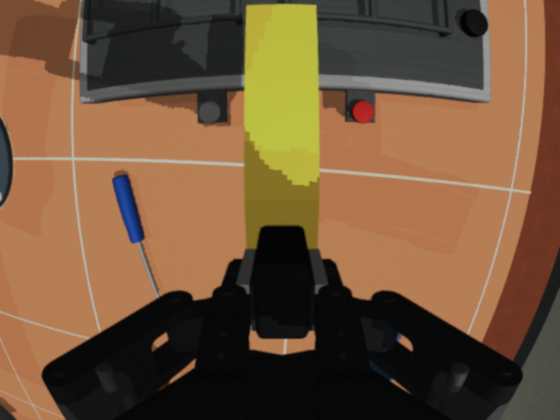

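Wrist view: red cap at (363,111), grey cap at (209,112), and the hob's side running from (82,101) to (490,101), nearly square to the tool.

```bash
python3 - <<'E'
from meas import *
import pickle
s,c=pickle.load(open('w3.pkl','rb'));im=c['img']
h=cv2.cvtColor(im,cv2.COLOR_RGB2HSV)
for z in(.032,.078):
    P=[]
    for u in list(range(95,190,4))+list(range(330,342,4))+list(range(385,480,4)):
        v=[v for v in range(80,115) if h[v,u,1]<70]
        P.append(wproj(c,s,(u,v[-1]+.5),z)[:2])
    P=np.array(P);k=np.polyfit(P[:,0],P[:,1],1);e=P[:,1]-np.polyval(k,P[:,0])
    g=abs(e)<.004;k=np.polyfit(P[g,0],P[g,1],1);print(z,np.arctan(k[0]),g.sum(),len(g),e.std(),np.polyval(k,.66))
rb=[b for b in blobs(red(im)) if b[0][0]>340 and b[0][1]<130][0];print(rb[0],rb[1])
r=wproj(c,s,rb[0],.074)
sub=(h[...,1]<70)&(im.min(2)>75);sub[:100]=0;sub[125:]=0;sub[:,:195]=0;sub[:,225:]=0
gb=max(blobs(sub,5),key=lambda b:b[1][4]);print(gb[0],gb[1]);g=wproj(c,s,gb[0],.074)
print(r,g,np.linalg.norm(r-g),np.arctan2(*(r-g)[1::-1]))
E
```

```text
0.032 0.07449953812689483 51 51 0.000391008287195293 0.10698926504283165
0.078 0.07449953812689476 51 51 0.00034591755028536003 0.10344455573690604
[361.44360902 109.84210526] [353 101  20  20 266]Traceback (most recent call last):
  File "<stdin>", line 15, in <module>
ValueError: max() iterable argument is empty
```

```bash
cat > st.py <<'E'
from plant import arm
import numpy as np
def F(n=4):
    L=[]
    for _ in range(n):
        arm.wait(.02);s=arm.get_state();L.append(s['force'])
    return np.mean(L,0),s
YAW=np.pi/2+.0745;DIR=np.array([np.cos(YAW),np.sin(YAW)])
E
python3 - <<'E'
from meas import *
from st import *
import pickle
from plant import arm,solver,imaging,claw
s,c=pickle.load(open('w3.pkl','rb'))
r=wproj(c,s,(361.44,109.84),.074);print('red',r)
foot=(r[:2]+np.array([.6593,.0825]))/2;print(foot);np.save('foot.npy',foot)
o=down(YAW-.003);g=foot-(.130+.045)*DIR
arm.move_ptp([*(g-.03*DIR),.2],o);arm.servo_line([*(g-.03*DIR),.06],o,vel=.2)
f0,s=F();print('air',f0,s['t'],s['ee_pos'])
arm.servo_line([*(g-.03*DIR),.03],o,vel=.08)
z=.03
while z>.024:
    f,s=F(3);print(round(z,4),f.round(2),s['ee_pos'].round(4))
    if f[2]-f0[2]>3: break
    z-=.0007;arm.servo_line([*(g-.03*DIR),z],o,vel=.02)
np.save('z.npy',z);np.save('f0.npy',f0)
c=imaging.capture('wrist');s=arm.get_state();n,y=wedge(c,s);print('nose',n,'yaw',y,'vs',YAW,'lateral err',np.cross(DIR,n[:2]-foot),'along',(n[:2]-foot)@DIR,s['t'])
c=imaging.capture('scene');cv2.imwrite('pics/s4.png',cv2.resize(c['img'][150:300,240:440],(800,600),interpolation=cv2.INTER_CUBIC)[:,:,::-1])
E
```

```text
red [0.65678408 0.08193187 0.074     ]
[0.65804204 0.08221593]
air [-0.11920693 -0.07115141 -1.41319363] 8.1167 [ 0.67487866 -0.12234666  0.06234208]
0.03 [-0.39  0.   -1.81] [ 0.6731 -0.1222  0.0295]
0.0293 [-0.77 -0.26 -1.69] [ 0.6733 -0.1222  0.0294]
0.0286 [-0.12 -0.08 -1.37] [ 0.6733 -0.1222  0.0286]
0.0279 [ 0.67 -0.5  -1.4 ] [ 0.6733 -0.1222  0.0279]
0.0272 [-0.78 -0.24  2.5 ] [ 0.6735 -0.1222  0.0277]
rows 4 248
nose [0.66396335 0.0070172  0.002     ] yaw 1.643058983695321 vs 1.6452963267948966 lateral err -0.00030775756288469337 along -0.07543087823868112 9.9417<stdin>:18: DeprecationWarning: Arrays of 2-dimensional vectors are deprecated. Use arrays of 3-dimensional vectors instead. (deprecated in NumPy 2.0)
```

View pics/s4.png

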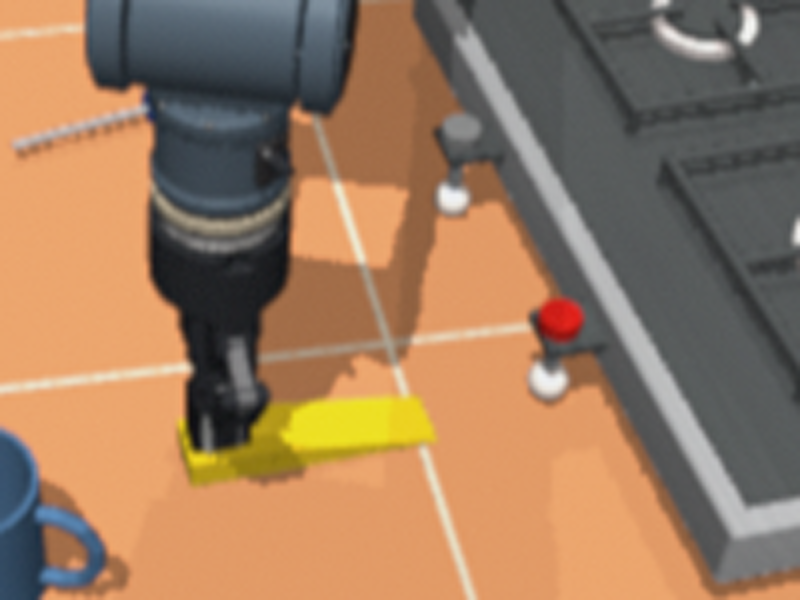

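The wedge lies flat on the counter, square and aimed at the red foot with 0.3 mm lateral error. Now I slide it in and creep until it bites.

```bash
python3 - <<'E'
from st import *
from h import *
foot=np.load('foot.npy');z=float(np.load('z.npy'));o=down(YAW-.003)
P=lambda a:[*(foot+(a-.13)*DIR),z]   # a: nose past foot axis
arm.servo_line(P(-.02),o,vel=.06);arm.servo_line(P(.004),o,vel=.03)
a=.004;B=[];step=.001;last=0
while a<.078:
    f,s=F(3);p=-f[:2]@DIR
    if len(B)<6: B.append(p)
    ex=p-np.median(B)
    if abs(ex)>1 or len(B)<=6 and a<.011: print(round(a*1e3,2),'push',p.round(2),'ex',ex.round(2),'fz',f[2].round(2),round(s['t'],2),(((s['ee_pos'][:2]-foot)@DIR+.13)*1e3).round(2))
    if len(B)>=6:
        if ex>7.5: break
        step=.0003 if ex>1.5 else .0008
    a+=step;arm.servo_line(P(a),o,vel=.02)
    if s['t']>42: break
np.save('a.npy',a);np.save('base.npy',np.median(B));print(a,s['t'],s['moment'],B)
E
```

```text
4.0 push 1.9 ex 0.0 fz 5.51 12.06 5.25
5.0 push 2.47 ex 0.28 fz 5.61 12.36 6.0
6.0 push 2.64 ex 0.17 fz 5.27 12.66 6.93
7.0 push 2.88 ex 0.33 fz 5.47 12.96 7.89
8.0 push 2.23 ex -0.24 fz 5.3 13.26 8.91
9.0 push 2.8 ex 0.24 fz 5.25 13.56 9.93
9.8 push 2.89 ex 0.34 fz 5.45 13.86 10.68
10.6 push 2.65 ex 0.1 fz 5.16 14.16 11.44
18.6 push 3.67 ex 1.11 fz 5.31 17.16 19.13
19.4 push 4.52 ex 1.96 fz 5.01 17.46 19.57
19.7 push 5.29 ex 2.74 fz 5.13 17.76 19.68
20.0 push 5.7 ex 3.15 fz 5.21 18.06 19.79
20.3 push 6.73 ex 4.18 fz 5.28 18.36 19.92
20.6 push 6.39 ex 3.83 fz 4.99 18.66 20.05
20.9 push 7.39 ex 4.83 fz 4.9 18.96 20.15
21.2 push 7.78 ex 5.23 fz 4.84 19.26 20.3
21.5 push 7.69 ex 5.14 fz 4.4 19.56 20.48
21.8 push 8.29 ex 5.74 fz 4.86 19.86 20.57
22.1 push 8.35 ex 5.8 fz 4.44 20.16 20.77
22.4 push 9.34 ex 6.78 fz 4.48 20.46 20.9
22.7 push 8.85 ex 6.29 fz 4.68 20.76 21.01
23.0 push 9.09 ex 6.54 fz 4.86 21.06 21.16
23.3 push 10.37 ex 7.82 fz 4.75 21.36 21.23
0.02330000000000002 21.3583 [-1.2321723   0.10483292  0.11250584] [np.float64(1.8979558223462973), np.float64(2.4679332200286157), np.float64(2.6408420355309508), np.float64(2.884499108382312), np.float64(2.2260610032817394), np.float64(2.7992385973272)]
```

It bites about 19 mm past the foot's axis and now stands at 7.8 N extra push. I'll ease the stored arm force, release, and check.

```bash
python3 - <<'E'
from st import *
from meas import *
from plant import claw,imaging
import pickle
foot=np.load('foot.npy');z=float(np.load('z.npy'));a=float(np.load('a.npy'));o=down(YAW-.003)
P=lambda a,z:[*(foot+(a-.13)*DIR),z]
for k in range(8):
    f,s=F(3);p=-f[:2]@DIR;print(round(a*1e3,2),p.round(2),f[2].round(2),(((s['ee_pos'][:2]-foot)@DIR+.13)*1e3).round(2))
    if p<3.5: break
    a-=.0005;z+=.0001;arm.servo_line(P(a,z),o,vel=.02)
s=arm.get_state();c=imaging.capture('wrist');n1,y1=wedge(c,s)
claw.let_go();s=arm.get_state();print('open',s['t'],s['force'],s['width'])
c=imaging.capture('wrist');n2,y2=wedge(c,s)
print('nose',n1,y1,n2,y2)
e=np.array(s['ee_pos']);arm.servo_line([e[0],e[1],.12],o,vel=.1)
b=e[:2]-.12*DIR
arm.servo_line([*b,.26],o,vel=.25)
s=arm.get_state();c=imaging.capture('wrist');print(s['t']);cv2.imwrite('pics/w5.png',c['img'][:,:,::-1])
i=imaging.capture('scene');cv2.imwrite('pics/s5.png',np.vstack([cv2.resize(i['img'][180:260,300:400],(700,560),interpolation=cv2.INTER_CUBIC)])[:,:,::-1])
E
```

```text
23.3 10.3 4.53 21.23
22.8 9.01 4.05 21.19
22.3 7.7 4.24 21.22
21.8 6.48 3.24 21.21
21.3 5.27 2.83 21.2
20.8 3.71 2.38 21.17
20.3 -0.02 1.02 21.11
rows 45 248
open 23.9 [1.29473315 0.77806072 0.37618052] 0.08518228521760865
rows 43 288
nose [0.65857749 0.08021649 0.002     ] 1.644108090547517 [0.65842134 0.08042258 0.002     ] 1.6426973134874299
25.9167
```

View pics/s5.png

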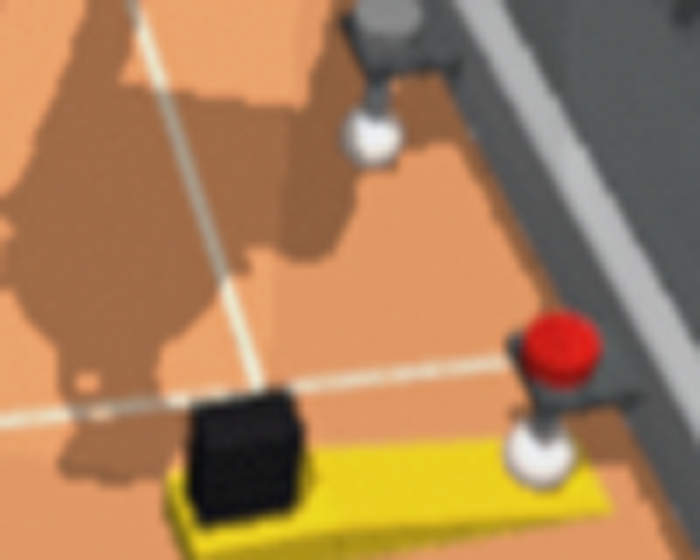

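View pics/w5.png

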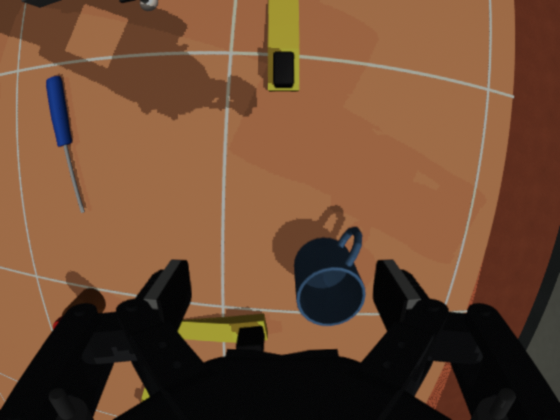

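The scene crop shows the white sole sitting on the middle of the wedge at (540,455), under the red cap. The wedge is flat and square, and the gripper is clear. In the wrist view the mug, screwdriver and other pieces stand where they were.

```bash
python3 -c "
from plant import arm
print(arm.close_job(),arm.get_state()['t'])"
```

```text
the job is handed in; nothing more can be done
the job is handed in; nothing more can be done
```

The wedge is nipped under the red-capped foot, about 21 mm past its axis; I stopped at 7.8 N extra push (just under the 8–10 N guide), let go, and handed the job in at about 26 s with the other things left where they were.

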